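# Butt the block and switch on the guarded vacuum hold-down

## Robot

A 6-joint arm with a two-finger parallel gripper is mounted at the origin on the work surface. World frame = base frame: x ahead of the robot, y to its left, z up, the work surface at z = 0. Lengths are in mm, angles in rad, forces in N, time in s.
With the tool pointing down it reaches from about 275 to 725 mm from the base axis. Payload 5.6 kg.
Tool frame: the origin (TCP) lies on the centre line of the jaws, within the pads' length; the fingertips stand 25 mm ahead of it and the grasp point (between the pads) lies 6 mm ahead of it (bot.tcp_to_tips is the distance from the TCP to the fingertips, in mm); z points along the fingers, y is the line along which they close (so a half turn about z gives the same grasp; the last joint's range is limited). The gripper opens to 85 mm and grips with 20 to 120 N. Pads are 22 mm wide; open, the fingers measure 114 mm over their backs; the gripper's body (76 mm by 85 mm) begins 54 mm behind the grasp point. The pads swing forward as they close: fully open they stand 13 mm farther back than shut.
Start: joints at [1.634, 0.255, 0.108, 0, -1.424, -0.285], TCP at [120.965, 536.526, 256.283] pointing down, gripper open.
Joint ranges: [-2.95, 2.95], [-1.21, 1.97], [-1.09, 1.5], [-2.87, 1.71], [-2.94, -0.07], [-3.05, 3.05]. Speed limits (rad/s): [2.57, 2.57, 3.14, 3.14, 3.14, 3.14].

## Interface

Orientations are given as [roll, pitch, yaw] about the fixed x, y, z axes, in that order (R = Rz(yaw) Ry(pitch) Rx(roll)).
In Python, from plant import bot, viewer gives the robot as it stands. The module is installed in compiled form; this text tells all that it offers.
- The arm moves only by the tool drive_tool, never from a script. Its argument "plan" is a list of rows, each an object of numbers: "dx", "dy", "dz": the shift along the tool's x, y, z in cm; "wx", "wy", "wz": the turn, a rotation vector about the tool's x, y, z in rad. In form: [{"dx": .., "dy": .., "dz": .., "wx": .., "wy": .., "wz": ..}, ...]. A call has exactly 8 rows; each row is the pose to reach, as a shift and turn from the pose commanded when the call began, along the tool's axes at that moment; what a row does not reach only later rows make up. A row lasts 1/10 s, in which the tool goes at most 50 mm and 8.59 degrees, less where a joint would pass 70% of its speed; a pose out of reach is approached as far as the arm can. A call with a gripper value outside its range is refused whole. "claw" is the closure in counts, from 0 (fully open) to 255 (shut), set as the call begins (left out, the last holds). The fingers move at their own pace and stop on an object; "grip_force" is the grip in N (left out, the last holds). Time passes only in rows, so rows that repeat a pose let the fingers close, or fill a call up. It gives the time, the measured TCP pose, the force, the opening and the grip force at its end, in the units of the state.
- bot.state(): the state, without advancing time (a new reading comes with each control period).
- viewer.grab_frame(name): name is "scene" or "top"; returns the picture (400x640x3 uint8, red, green, blue); there is no depth.
- viewer.camera_info(name): a dict with "fov_y" (degrees; the focal length in pixels is half the picture's height over the tangent of half this angle, whatever the lens; pixels are square), "cx", "cy" (the principal point, pixels), "eye" and "orientation" of the camera in the world. Camera axes: x right, y down, z forward; pixel columns grow to the right and rows downward; lengths in mm; the calibration is good to about 2 mm. A picture is of the moment at which its call begins. camera_info takes no time and is no camera call.
- bot.sign_off(): hands the job in; it is judged then, once.
The state is a dict: "clock": time; "joint_positions": joint angles; "joint_velocities": joint speeds; "joint_torque": joint torques, N m; "ee_pos": TCP position; "orientation": TCP orientation; "contact_force": force on the tool from outside, world axes, zero at the start; "wrist_torque": the same for the moment, N m; "gripper_width": opening from 0.0 (shut) to 1.0 (fully open); "gripper_force": force on a finger pad.
Only numpy, scipy, OpenCV 4.12 (cv2) and the standard library are available. Lean on these libraries where they do the work, as an engineer would, in place of code of your own. Each camera call takes 0.05 s, during which the arm holds its last target. There are 200 camera calls.

## Task

Close the gap on the vacuum hold-down plate: butt the loose wooden block end to end against the fixed block, with no gap, square and with its sides in line, lying flat on the plate. Then lift the sprung guard cover on the switch box until it stays up, flip the toggle beneath it fully over to the side of the cover's hinge, and swing the cover down again so that it drops fully shut over the toggle. Leave the blocks butted, and leave the jar, hammer and wrench where they are.

Things in the scene. Friction and masses are not known exactly. Their poses are not given: they have to be found in the camera images.
- plate: Low black-topped vacuum hold-down plate, fixed, 160 (x) x 320 (y) x 24 mm high; origin at the centre of its underside on the bench. It may stand left or right of the robot's centre line, turned up to 0.2 rad; the switch box stands on the other side.
- fixed_block: The left one (+y end of the plate) of two pale wooden blocks, held immovably by a steel strap screwed across it (3 mm thick, 20 mm wide), 50 (x) x 120 (y) x 36 mm high; origin at the centre of its underside, which is the plate's top (24 mm above the bench). The loose block belongs against its -y end, so that their origins are 120 mm apart along its y.
- loose_block: Loose pale wooden block of the same shape and size, 50 (x) x 120 (y) x 36 mm high, about 0.18 kg, with the same axes; origin at the centre of its underside. It starts flat on the plate 25 to 45 mm short of the fixed block's -y end, up to 10 mm out of line and turned up to 0.15 rad.
- switch_box: Grey metal switch box fixed to the bench, 130 x 130 x 50 mm high, turned up to 0.35 rad; origin at the centre of its underside. x points from the cover's tab (robot's side) to the cover's hinge (far side), y is parallel to the hinge.
- guard_hinge (a point): Point on the hinge axis of the guard cover, at the middle of its width, level with the box's top (50 mm above the bench) and 50 mm from the box's centre on its +x side; same axes as the box, the hinge axis is its y.
- guard (a joint): Angle of the sprung grey guard cover, a hood 110 long (x) x 90 wide (y) x 68 mm high over the toggle: 0 = shut, 1.75 rad = fully open, leaning back. Opening raises the tab and swings it to box +x. A spring and its own weight shut it from below 1.0 rad; above 1.5 rad it leans back and stays fully open. About 2 N at the tab lift it. When open, the hood is all beyond the hinge, clear of the toggle.
- guard_tab (a point): Centre of the round end of the cover's lifting tab, a bar parallel to the hinge, 16 mm thick, 24 mm wide (box y), on a tongue 20 mm long, 8 mm thick. From the hinge axis: 138 mm along the cover and 25 mm up when shut (75 mm above the bench, 23 mm beyond the box's -x face). Pinched on its end faces (closing along box y) it turns between the pads: the tool may stay upright. Axes turn with the cover.
- toggle (a joint): Angle of the toggle: 0 = off, leaning 0.45 rad to box -x (the tab's side, where it starts); 0.9 rad = on, leaning 0.45 rad to box +x (the hinge's side). A stiff detent friction holds it wherever it is left, so push it right over to its stop; 2 to 3 N at its tip move it.
- toggle_tip (a point): Centre of the 20 mm ball at the end of the steel toggle (12 mm rod, 46 mm from pivot to ball centre). The pivot lies 10 mm to the -x side of the box's centre, 52 mm above the bench. When off, the ball is 93 mm above the bench, 30 mm to the -x side of the box's centre; when on, the same height, 10 mm to the +x side.
- jar: Bystander: amber glass jar with a lid, 72 mm across, 100 mm high, standing beyond the work in the middle; origin at the centre of its underside.
- hammer: Bystander: hammer lying at the far left, beyond the work.
- wrench: Bystander: wrench lying at the far right, beyond the work.
Mind the look-alikes: they are no part of the job. Of the things shaped like the switch_box, the grey one is meant.

How it is judged (in metres and radians):
On the way, in this order (a step that is already met when the one before it is completed fails the run):
1. the loose block is butted against the fixed block (y of loose_block in the frame of fixed_block between -0.123 and -0.115 m and x of loose_block in the frame of fixed_block between -0.006 and 0.006 m and angle between the y axis of loose_block and the y axis of fixed_block, either way round below 0.04 rad and z of loose_block in the frame of fixed_block between -0.004 and 0.004 m and angle between loose_block's own z axis and vertical below 0.06 rad), for 0.2 s.
2. the guard cover is lifted (value of joint guard above 1.3 rad), for 0.2 s.
3. the toggle is flipped to on, the blocks still butted (all of step 1 and value of joint toggle above 0.8 rad), for 0.2 s.
At the end, for the whole second after the job is handed in: The toggle is on (above 0.8 rad), the guard cover shut (below 0.05 rad), and the loose block lies flat and at rest on the plate, butted against the fixed block's -y end: gap under 3 mm, sides in line within 6 mm, square within 0.04 rad (all of step 3 and value of joint guard below 0.05 rad and linear speed of loose_block below 0.01 m/s); the robot touches nothing.
It fails at once if the jar is disturbed (moved more than 30 mm) (distance of jar from where it was at the start of the episode above 0.03 m).
It fails at once if the hammer is disturbed (moved more than 30 mm) (distance of hammer from where it was at the start of the episode above 0.03 m).
It fails at once if the wrench is disturbed (moved more than 30 mm) (distance of wrench from where it was at the start of the episode above 0.03 m).
It also fails if it takes over 72 s, if anything falls off the work surface, if the arm or the gripper's body presses on something with over 40 N, if the wrist force passes 120 N, or if a joint passes its speed limit or range.

## Working session

There is one attempt and no reset: what is moved stays moved. The work goes in short steps, Python scripts to look and compute and a tool call to move; the robot and the scene stay as the last step left them, time stands still between calls to the robot, and variables do not carry over. Pictures are saved under pics/ and viewed, at most 10 in all, crops included, and the job is handed in when it is done.

Besides the shell and the picture viewer there is one more tool, called after "Call:" as name(argument=value, ...) on one line, values as JSON. drive_tool: Moves the arm, as the interface text tells. Its arguments: {"type":"object","properties":{"plan":{"type":"array"},"claw":{"type":"number"},"grip_force":{"type":"number"}},"required":["plan"]}

```bash
mkdir -p pics; python3 - <<'E'
from plant import bot, viewer
import cv2
for n in ("scene","top"):
    f=viewer.grab_frame(n); cv2.imwrite(f"pics/{n}0.png",f[:,:,::-1]); print(n,viewer.camera_info(n))
print(bot.state())
E
```

```text
scene {'fov_y': 54.877145481823185, 'cx': 321.5308388631207, 'cy': 204.96943433571207, 'eye': array([1142.80491815,  579.27599275,  789.5793344 ]), 'orientation': array([-2.26654639,  0.00232538,  2.24846102])}
top {'fov_y': 57.975882845696255, 'cx': 320.7163130134662, 'cy': 212.1479782780475, 'eye': array([366.36032525,  69.26244663, 978.32303558]), 'orientation': array([-2.95609586, -0.00767529, -1.59565981])}
{'clock': 0.1, 'joint_positions': array([ 1.63358656e+00,  2.55664054e-01,  1.07119350e-01, -4.54742560e-04,
       -1.42392113e+00, -2.84607637e-01]), 'joint_velocities': array([-9.19696982e-04, -6.73193765e-04,  4.15553305e-03, -4.05807300e-04,
       -9.71432471e-05,  2.93815025e-04]), 'joint_torque': array([-3.17361380e-03, -3.87603700e+01,  2.38474202e+01,  5.37801057e+00,
       -3.80612226e-03,  7.46865481e-06]), 'ee_pos': array([120.84479735, 536.13118265, 255.48800479]), 'orientation': array([ 3.13986401e+00, -3.71278287e-05, -2.21884295e-01]), 'contact_force': array([-0.54219943,  0.33826196, -0.07516517]), 'wrist_torque': array([0.03953671, 0.01752684, 0.02784097]), 'gripper_force': 0.0, 'gripper_width': 1.001588479084539}
```

View pics/scene0.png

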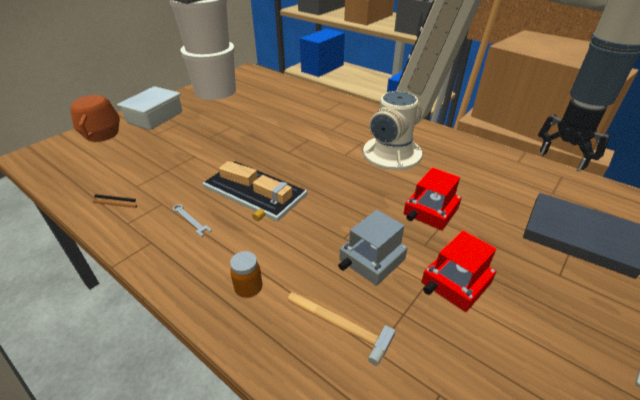

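View pics/top0.png

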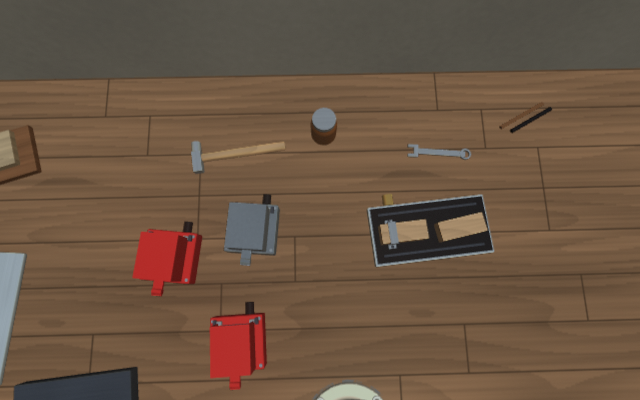

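The arm isn't in the top view. There are three switch boxes: red at (167,258), red at (237,345) and grey at (252,228). The grey one fits the description. The plate is at (431,230), with the strapped block on the left and the loose one on the right. Enlarging to confirm.

```bash
python3 - <<'E'
import cv2,numpy as np
t=cv2.imread("pics/top0.png"); s=cv2.imread("pics/scene0.png")
def crop(im,x,y,w,h,k):
    c=cv2.resize(im[y:y+h,x:x+w],None,fx=k,fy=k,interpolation=cv2.INTER_CUBIC)
    for i in range(0,w,10): cv2.putText(c,str(x+i),(i*k,8),0,.3,(0,255,255),1); cv2.line(c,(i*k,10),(i*k,14),(0,255,255),1)
    for j in range(0,h,10): cv2.putText(c,str(y+j),(0,j*k+4),0,.3,(0,255,255),1)
    return c
cv2.imwrite("pics/cA.png",crop(t,365,190,132,80,6))
a=crop(t,215,190,70,80,7); b=crop(s,330,205,85,80,5)
o=np.zeros((560,800,3),np.uint8); o[:560,:490]=a; o[:400,490:800]=b[:,:310]
cv2.imwrite("pics/cB.png",o)
E
```

```text
(no output)
```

View pics/cA.png

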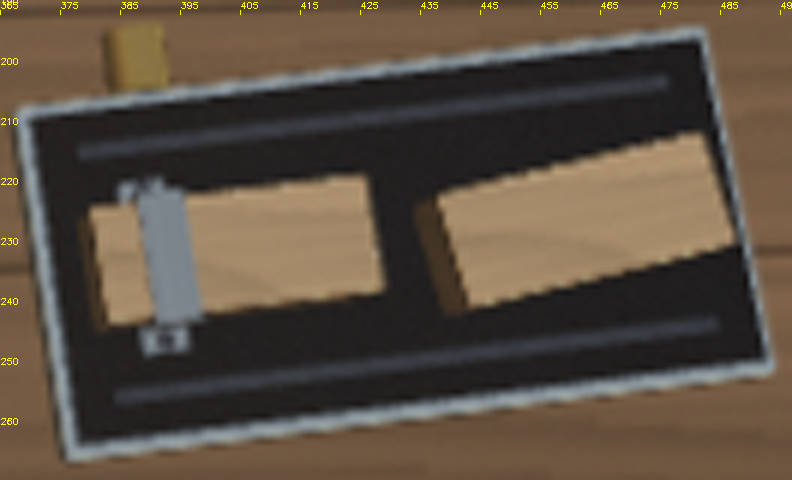

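View pics/cB.png

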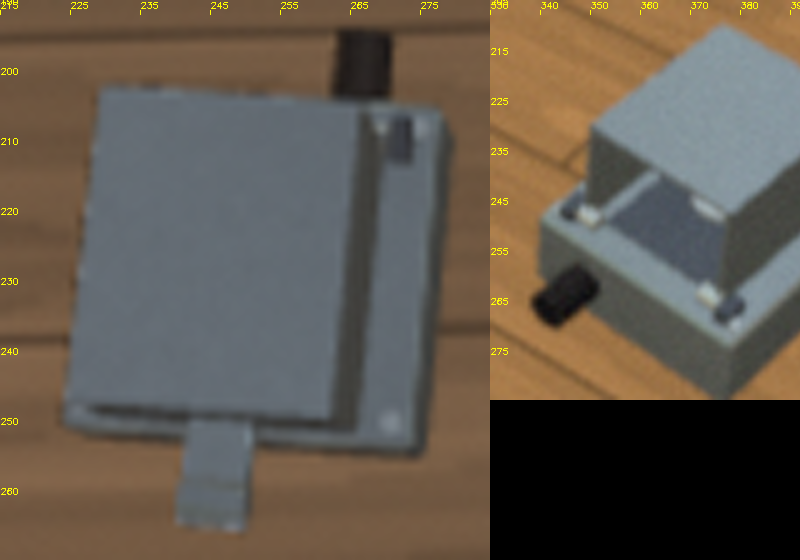

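The grey box at (252,228) is the one meant. It has a grey hood and its tab at about (244,262). In the first crop, the fixed (strapped) block's top runs from (380,224) to (429,238), and the loose block's from (437,222) to (487,230).

```bash
cat > h.py <<'E'
from plant import bot, viewer
import numpy as np
from scipy.spatial.transform import Rotation as R
from scipy.optimize import least_squares
def ray(px,z,cam="top"):
    c=viewer.camera_info(cam); f=200/np.tan(np.radians(c["fov_y"]/2))
    p=np.atleast_2d(px); d=np.c_[(p[:,0]-c["cx"])/f,(p[:,1]-c["cy"])/f,np.ones(len(p))]
    d=R.from_euler("xyz",c["orientation"]).apply(d); e=c["eye"]
    return e+d*((z-e[2])/d[:,2])[:,None]
def un(c,k,off): return (np.array(c,float)+.5)/k-.5+np.array(off)
def fit(w,loc):
    loc=np.array(loc,float)
    def res(v):
        c,s=np.cos(v[2]),np.sin(v[2])
        return (loc@np.array([[c,s],[-s,c]])+v[:2]-w[:,:2]).ravel()
    r=least_squares(res,[*w[:,:2].mean(0),0]); return np.round(r.x,3),np.round(np.reshape(r.fun,(-1,2)),1).tolist()
E
python3 - <<'E'
from h import *
A=lambda c,z:ray(un(c,6,(365,190)),z)
B=lambda c,z:ray(un(c,7,(215,190)),z)
blk=[(25,60),(25,-60),(-25,-60),(-25,60)]
print(fit(A([(90,206),(367,175),(385,291),(104,326)],60),blk))
print(fit(A([(437,195),(703,131),(735,242),(468,310)],60),blk))
print(fit(A([(20,112),(703,30),(773,371),(68,460)],24),[(80,160),(80,-160),(-80,-160),(-80,160)]))
print("box",fit(B([(443,107),(422,452),(64,425)],50),[(65,-65),(-65,-65),(-65,65)]))
print("hood",fit(B([(100,88),(360,105),(332,418)],118),[(50,45),(50,-45),(-60,-45)]))
print("tab",B([(176,522),(246,530)],75).round(1), B([(176,522),(246,530)],83).round(1))
print(bot.state()["ee_pos"])
E
```

```text
(array([ 4.83925e+02, -1.54730e+02,  9.00000e-02]), [[-0.6, 0.2], [-0.5, 0.9], [-0.0, 0.1], [1.2, -1.2]])
(array([ 4.93331e+02, -3.05935e+02,  2.11000e-01]), [[-0.1, 0.6], [-0.3, 1.1], [-0.5, -0.8], [0.8, -0.8]])
(array([ 4.90762e+02, -2.33145e+02,  9.70000e-02]), [[2.0, 3.9], [2.2, -2.4], [-2.2, -3.4], [-2.0, 1.9]])
box (array([ 5.04473e+02,  2.38447e+02, -8.60000e-02]), [[1.2, -1.7], [0.3, 1.5], [-1.5, 0.2]])
hood (array([ 5.03989e+02,  2.40376e+02, -8.20000e-02]), [[-0.1, -0.3], [0.7, 0.2], [-0.6, 0.1]])
tab [[409.5 261.8  75. ]
 [406.1 237.1  75. ]] [[409.1 260.1  83. ]
 [405.7 235.6  83. ]]
[120.84479735 536.13118265 255.48800479]
```

```bash
cat >> h.py <<'E'
def go(p,yaw,tilt=0):
    s=bot.state(); C=R.from_euler("xyz",s["orientation"])
    T=R.from_euler("z",yaw)*R.from_euler("x",np.pi)*R.from_euler("y",tilt)
    print("d cm",(C.inv().apply(np.array(p)-s["ee_pos"])/10).round(2),"w",(C.inv()*T).as_rotvec().round(3))
def st():
    s=bot.state(); print({k:np.round(s[k],2) for k in("clock","ee_pos","orientation","contact_force","gripper_width","gripper_force")})
E
python3 -c "
from h import *
go((493.3,-305.9,180),.211-np.pi/2)"
```

```text
d cm [54.86 73.93  7.68] w [ 2.000e-03 -1.000e-03  1.138e+00]
```

Call:
drive_tool(plan=[{"dx": 54.9,"dy": 73.9,"dz": 4,"wz": 1.138},{"dx": 54.9,"dy": 73.9,"dz": 4,"wz": 1.138},{"dx": 54.9,"dy": 73.9,"dz": 4,"wz": 1.138},{"dx": 54.9,"dy": 73.9,"dz": 4,"wz": 1.138},{"dx": 54.9,"dy": 73.9,"dz": 4,"wz": 1.138},{"dx": 54.9,"dy": 73.9,"dz": 4,"wz": 1.138},{"dx": 54.9,"dy": 73.9,"dz": 4,"wz": 1.138},{"dx": 54.9,"dy": 73.9,"dz": 4,"wz": 1.138}], claw=0)

```text
validation failed for argument at $.pl...
```

```bash
python3 -c "
from h import *
st();go((493.3,-305.9,180),.211-np.pi/2)"
```

```text
{'clock': np.float64(0.1), 'ee_pos': array([120.84, 536.13, 255.49]), 'orientation': array([ 3.14, -0.  , -0.22]), 'contact_force': array([-0.54,  0.34, -0.08]), 'gripper_width': np.float64(1.0), 'gripper_force': np.float64(0.0)}
d cm [54.86 73.93  7.68] w [ 2.000e-03 -1.000e-03  1.138e+00]
```

Call:
drive_tool(plan=[{"dx": 54.9,"dy": 73.9,"dz": 4,"wx": 0,"wy": 0,"wz": 1.138},{"dx": 54.9,"dy": 73.9,"dz": 4,"wx": 0,"wy": 0,"wz": 1.138},{"dx": 54.9,"dy": 73.9,"dz": 4,"wx": 0,"wy": 0,"wz": 1.138},{"dx": 54.9,"dy": 73.9,"dz": 4,"wx": 0,"wy": 0,"wz": 1.138},{"dx": 54.9,"dy": 73.9,"dz": 4,"wx": 0,"wy": 0,"wz": 1.138},{"dx": 54.9,"dy": 73.9,"dz": 4,"wx": 0,"wy": 0,"wz": 1.138},{"dx": 54.9,"dy": 73.9,"dz": 4,"wx": 0,"wy": 0,"wz": 1.138},{"dx": 54.9,"dy": 73.9,"dz": 4,"wx": 0,"wy": 0,"wz": 1.138}], claw=0)

```text
clock: 0.9
ee_pos: [282.8, 169.1, 238.8]
orientation: [-3.141, 0.0, -1.364]
contact_force: [2.9, 0.8, 0.4]
gripper_width: 0.998
gripper_force: 0.0
```

```bash
python3 -c "
from h import *
st();go((493.3,-305.9,180),.211-np.pi/2)"
```

```text
{'clock': np.float64(0.9), 'ee_pos': array([282.83, 169.11, 238.79]), 'orientation': array([-3.14,  0.  , -1.36]), 'contact_force': array([2.87, 0.77, 0.43]), 'gripper_width': np.float64(1.0), 'gripper_force': np.float64(0.0)}
d cm [ 50.81 -10.84   5.86] w [-0.     0.    -0.004]
```

Call:
drive_tool(plan=[{"dx": 50.8,"dy": -10.8,"dz": 5.9,"wx": 0,"wy": 0,"wz": 0},{"dx": 50.8,"dy": -10.8,"dz": 5.9,"wx": 0,"wy": 0,"wz": 0},{"dx": 50.8,"dy": -10.8,"dz": 5.9,"wx": 0,"wy": 0,"wz": 0},{"dx": 50.8,"dy": -10.8,"dz": 5.9,"wx": 0,"wy": 0,"wz": 0},{"dx": 50.8,"dy": -10.8,"dz": 5.9,"wx": 0,"wy": 0,"wz": 0},{"dx": 50.8,"dy": -10.8,"dz": 5.9,"wx": 0,"wy": 0,"wz": 0},{"dx": 50.8,"dy": -10.8,"dz": 5.9,"wx": 0,"wy": 0,"wz": 0},{"dx": 50.8,"dy": -10.8,"dz": 5.9,"wx": 0,"wy": 0,"wz": 0}])

```text
clock: 1.7
ee_pos: [445.3, -193.9, 193.2]
orientation: [3.141, 0.0, -1.36]
contact_force: [1.6, 1.9, 1.5]
gripper_width: 0.999
gripper_force: 0.0
```

```bash
python3 -c "
from h import *
go((493.3,-305.9,100),.211-np.pi/2)"
```

```text
d cm [11.96 -2.36  9.31] w [ 0.     0.    -0.001]
```

Call:
drive_tool(plan=[{"dx": 12,"dy": -2.4,"dz": 3,"wx": 0,"wy": 0,"wz": 0},{"dx": 12,"dy": -2.4,"dz": 3,"wx": 0,"wy": 0,"wz": 0},{"dx": 12,"dy": -2.4,"dz": 7,"wx": 0,"wy": 0,"wz": 0},{"dx": 12,"dy": -2.4,"dz": 8,"wx": 0,"wy": 0,"wz": 0},{"dx": 12,"dy": -2.4,"dz": 8,"wx": 0,"wy": 0,"wz": 0},{"dx": 12,"dy": -2.4,"dz": 8,"wx": 0,"wy": 0,"wz": 0},{"dx": 12,"dy": -2.4,"dz": 8,"wx": 0,"wy": 0,"wz": 0},{"dx": 12,"dy": -2.4,"dz": 8,"wx": 0,"wy": 0,"wz": 0}])

```text
clock: 2.5
ee_pos: [494.6, -303.5, 115.8]
orientation: [-3.139, -0.002, -1.358]
contact_force: [-0.9, 0.1, 0.4]
gripper_width: 1.001
gripper_force: 0.0
```

```bash
python3 -c "
from h import *
go((493.3,-305.9,57),.211-np.pi/2)"
```

```text
d cm [0.2  0.19 5.88] w [-0.003 -0.002  0.001]
```

Call:
drive_tool(plan=[{"dx": 0.2,"dy": 0.1,"dz": 2,"wx": 0,"wy": 0,"wz": 0},{"dx": 0.2,"dy": 0.1,"dz": 4,"wx": 0,"wy": 0,"wz": 0},{"dx": 0.2,"dy": 0.1,"dz": 5.5,"wx": 0,"wy": 0,"wz": 0},{"dx": 0.2,"dy": 0.1,"dz": 5.8,"wx": 0,"wy": 0,"wz": 0},{"dx": 0.2,"dy": 0.1,"dz": 5.8,"wx": 0,"wy": 0,"wz": 0},{"dx": 0.2,"dy": 0.1,"dz": 5.8,"wx": 0,"wy": 0,"wz": 0},{"dx": 0.2,"dy": 0.1,"dz": 5.8,"wx": 0,"wy": 0,"wz": 0},{"dx": 0.2,"dy": 0.1,"dz": 5.8,"wx": 0,"wy": 0,"wz": 0}])

```text
clock: 3.3
ee_pos: [493.6, -306.3, 56.6]
orientation: [-3.14, -0.001, -1.36]
contact_force: [0.3, 0.3, 0.5]
gripper_width: 0.998
gripper_force: 0.0
```

Call:
drive_tool(plan=[{"dx": 0,"dy": 0,"dz": 0,"wx": 0,"wy": 0,"wz": 0},{"dx": 0,"dy": 0,"dz": 0,"wx": 0,"wy": 0,"wz": 0},{"dx": 0,"dy": 0,"dz": 0,"wx": 0,"wy": 0,"wz": 0},{"dx": 0,"dy": 0,"dz": 0,"wx": 0,"wy": 0,"wz": 0},{"dx": 0,"dy": 0,"dz": 0,"wx": 0,"wy": 0,"wz": 0},{"dx": 0,"dy": 0,"dz": 0,"wx": 0,"wy": 0,"wz": 0},{"dx": 0,"dy": 0,"dz": 0,"wx": 0,"wy": 0,"wz": 0},{"dx": 0,"dy": 0,"dz": 0,"wx": 0,"wy": 0,"wz": 0}], claw=255, grip_force=25)

```text
clock: 4.1
ee_pos: [493.2, -306.2, 56.0]
orientation: [-3.141, -0.0, -1.36]
contact_force: [-1.1, -0.3, 3.6]
gripper_width: 0.582
gripper_force: 27.9
```

```bash
python3 -c "
from h import *
st()
y=.093;b=np.array([483.9,-154.7]);u=np.array([-np.sin(y),np.cos(y)])
for k in (-127,-120): go((*(b+k*u),57),y-np.pi/2)"
```

```text
{'clock': np.float64(4.1), 'ee_pos': array([ 493.21, -306.2 ,   55.96]), 'orientation': array([-3.14, -0.  , -1.36]), 'contact_force': array([-1.08, -0.35,  3.56]), 'gripper_width': np.float64(0.58), 'gripper_force': np.float64(27.87)}
d cm [-2.4  -0.77 -0.1 ] w [-0.    -0.     0.118]
d cm [-3.09 -0.85 -0.1 ] w [-0.    -0.     0.118]
```

Call:
drive_tool(plan=[{"dx": 0,"dy": 0,"dz": -0.2,"wx": 0,"wy": 0,"wz": 0},{"dx": -0.6,"dy": -0.2,"dz": -0.2,"wx": 0,"wy": 0,"wz": 0.03},{"dx": -1.2,"dy": -0.4,"dz": -0.2,"wx": 0,"wy": 0,"wz": 0.06},{"dx": -1.8,"dy": -0.6,"dz": -0.2,"wx": 0,"wy": 0,"wz": 0.09},{"dx": -2.4,"dy": -0.77,"dz": -0.2,"wx": 0,"wy": 0,"wz": 0.118},{"dx": -2.4,"dy": -0.77,"dz": -0.1,"wx": 0,"wy": 0,"wz": 0.118},{"dx": -2.4,"dy": -0.77,"dz": 0,"wx": 0,"wy": 0,"wz": 0.118},{"dx": -2.4,"dy": -0.77,"dz": 0,"wx": 0,"wy": 0,"wz": 0.118}])

```text
clock: 4.9
ee_pos: [495.7, -281.1, 56.0]
orientation: [-3.141, 0.0, -1.477]
contact_force: [-1.0, 2.4, 1.4]
gripper_width: 0.578
gripper_force: 27.9
```

```bash
python3 -c "
from h import *
st()
y=.093;b=np.array([483.9,-154.7]);u=np.array([-np.sin(y),np.cos(y)])
for k in (-127,-120): go((*(b+k*u),57),y-np.pi/2)
import cv2
t=viewer.grab_frame('top')[:,:,::-1][190:270,365:497]
cv2.imwrite('pics/d.png',cv2.resize(t,None,fx=6,fy=6,interpolation=cv2.INTER_CUBIC))"
```

```text
{'clock': np.float64(4.9), 'ee_pos': array([ 495.69, -281.08,   55.96]), 'orientation': array([-3.14,  0.  , -1.48]), 'contact_force': array([-1.01,  2.37,  1.39]), 'gripper_width': np.float64(0.58), 'gripper_force': np.float64(27.88)}
d cm [ 0.01  0.   -0.1 ] w [-0.     0.     0.001]
d cm [-0.69 -0.   -0.1 ] w [-0.     0.     0.001]
```

View pics/d.png

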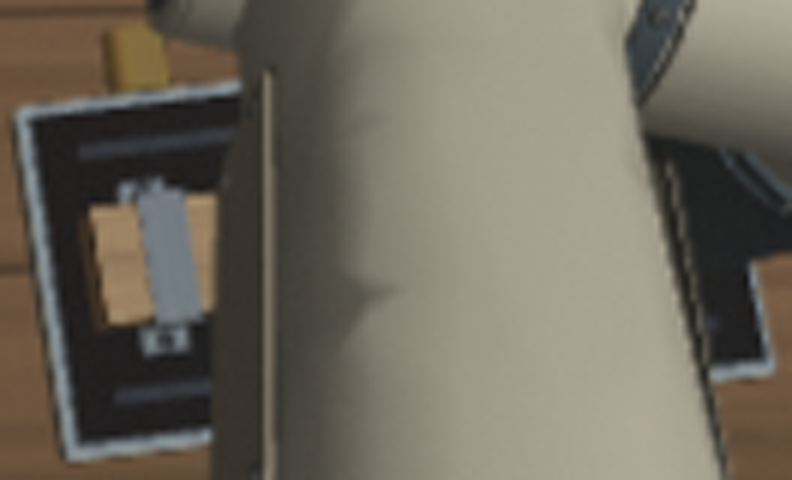

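The arm hides the block in this view, so I'll push and feel for contact.

Call:
drive_tool(plan=[{"dx": -0.2,"dy": 0,"dz": 0,"wx": 0,"wy": 0,"wz": 0},{"dx": -0.4,"dy": 0,"dz": 0,"wx": 0,"wy": 0,"wz": 0},{"dx": -0.6,"dy": 0,"dz": 0,"wx": 0,"wy": 0,"wz": 0},{"dx": -0.7,"dy": 0,"dz": 0,"wx": 0,"wy": 0,"wz": 0},{"dx": -0.8,"dy": 0,"dz": 0,"wx": 0,"wy": 0,"wz": 0},{"dx": -0.9,"dy": 0,"dz": 0,"wx": 0,"wy": 0,"wz": 0},{"dx": -0.9,"dy": 0,"dz": 0,"wx": 0,"wy": 0,"wz": 0},{"dx": -0.9,"dy": 0,"dz": 0,"wx": 0,"wy": 0,"wz": 0}])

```text
clock: 5.75
ee_pos: [495.3, -274.2, 56.2]
orientation: [-3.141, -0.004, -1.477]
contact_force: [0.5, -10.7, -2.1]
gripper_width: 0.58
gripper_force: 27.3
```

Call:
drive_tool(plan=[{"dx": 0,"dy": 0,"dz": 0,"wx": 0,"wy": 0,"wz": 0},{"dx": 0,"dy": 0,"dz": 0,"wx": 0,"wy": 0,"wz": 0},{"dx": 0,"dy": 0,"dz": 0,"wx": 0,"wy": 0,"wz": 0},{"dx": 0,"dy": 0,"dz": 0,"wx": 0,"wy": 0,"wz": 0},{"dx": 0,"dy": 0,"dz": 0,"wx": 0,"wy": 0,"wz": 0},{"dx": 0,"dy": 0,"dz": -2,"wx": 0,"wy": 0,"wz": 0},{"dx": 0,"dy": 0,"dz": -6,"wx": 0,"wy": 0,"wz": 0},{"dx": 0,"dy": 0,"dz": -11,"wx": 0,"wy": 0,"wz": 0}], claw=0)

```text
clock: 6.55
ee_pos: [493.5, -271.4, 165.2]
orientation: [3.137, 0.002, -1.478]
contact_force: [2.0, -0.6, -0.1]
gripper_width: 0.997
gripper_force: 0.0
```

```bash
python3 -c "
from h import *
st(); go((330,150,220),-.083)"
```

```text
{'clock': np.float64(6.55), 'ee_pos': array([ 493.46, -271.43,  165.19]), 'orientation': array([ 3.14,  0.  , -1.48]), 'contact_force': array([ 1.95, -0.63, -0.12]), 'gripper_width': np.float64(1.0), 'gripper_force': np.float64(0.0)}
d cm [-43.49  12.39  -5.33] w [ 0.002  0.005 -1.395]
```

Call:
drive_tool(plan=[{"dx": -43.5,"dy": 12.4,"dz": -5.5,"wx": 0,"wy": 0,"wz": -1.395},{"dx": -43.5,"dy": 12.4,"dz": -5.5,"wx": 0,"wy": 0,"wz": -1.395},{"dx": -43.5,"dy": 12.4,"dz": -5.5,"wx": 0,"wy": 0,"wz": -1.395},{"dx": -43.5,"dy": 12.4,"dz": -5.5,"wx": 0,"wy": 0,"wz": -1.395},{"dx": -43.5,"dy": 12.4,"dz": -5.5,"wx": 0,"wy": 0,"wz": -1.395},{"dx": -43.5,"dy": 12.4,"dz": -5.5,"wx": 0,"wy": 0,"wz": -1.395},{"dx": -43.5,"dy": 12.4,"dz": -5.5,"wx": 0,"wy": 0,"wz": -1.395},{"dx": -43.5,"dy": 12.4,"dz": -5.5,"wx": 0,"wy": 0,"wz": -1.395}])

```text
clock: 7.35
ee_pos: [349.7, 99.5, 214.6]
orientation: [-3.14, -0.001, -0.272]
contact_force: [2.0, 1.2, 0.3]
gripper_width: 1.002
gripper_force: 0.0
```

```bash
python3 -c "
from h import *
st(); go((416,247,160),-.083)
import cv2
t=viewer.grab_frame('top')[:,:,::-1][190:270,365:497]
cv2.imwrite('pics/e.png',cv2.resize(t,None,fx=6,fy=6,interpolation=cv2.INTER_CUBIC))"
```

```text
{'clock': np.float64(7.35), 'ee_pos': array([349.74,  99.52, 214.64]), 'orientation': array([-3.14, -0.  , -0.27]), 'contact_force': array([1.98, 1.24, 0.3 ]), 'gripper_width': np.float64(1.0), 'gripper_force': np.float64(0.0)}
d cm [  2.42 -15.98   5.48] w [-0.001 -0.001 -0.189]
```

View pics/e.png

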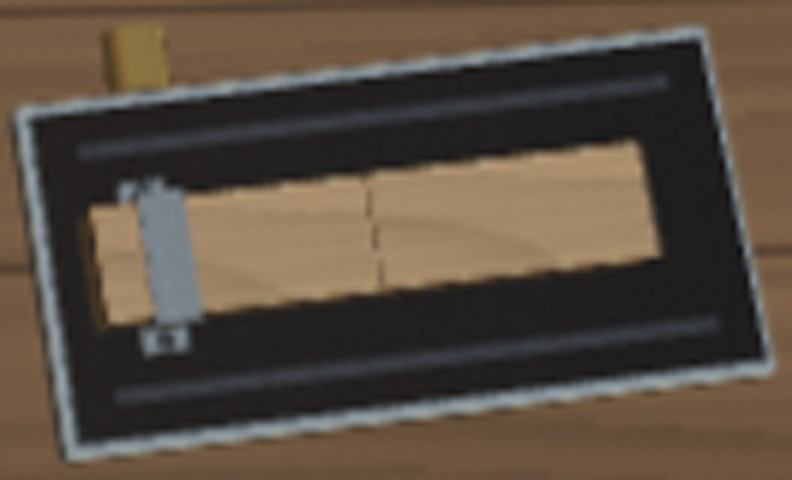

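The blocks are butted and in line, with the seam closed at crop (375,235). Next is the guard.

Call:
drive_tool(plan=[{"dx": 2.3,"dy": -16,"dz": 4.5,"wx": 0,"wy": 0,"wz": -0.189},{"dx": 2.3,"dy": -16,"dz": 4.5,"wx": 0,"wy": 0,"wz": -0.189},{"dx": 2.3,"dy": -16,"dz": 4.5,"wx": 0,"wy": 0,"wz": -0.189},{"dx": 2.3,"dy": -16,"dz": 4.5,"wx": 0,"wy": 0,"wz": -0.189},{"dx": 2.3,"dy": -16,"dz": 4.5,"wx": 0,"wy": 0,"wz": -0.189},{"dx": 2.3,"dy": -16,"dz": 4.5,"wx": 0,"wy": 0,"wz": -0.189},{"dx": 2.3,"dy": -16,"dz": 4.5,"wx": 0,"wy": 0,"wz": -0.189},{"dx": 2.3,"dy": -16,"dz": 4.5,"wx": 0,"wy": 0,"wz": -0.189}])

```text
clock: 8.2
ee_pos: [416.9, 244.9, 169.7]
orientation: [-3.141, -0.001, -0.09]
contact_force: [0.4, -1.0, 0.5]
gripper_width: 0.998
gripper_force: 0.0
```

```bash
python3 -c "
from h import *
st(); go((415.5,247.7,81),-.083)"
```

```text
{'clock': np.float64(8.2), 'ee_pos': array([416.88, 244.91, 169.74]), 'orientation': array([-3.14, -0.  , -0.09]), 'contact_force': array([ 0.43, -0.99,  0.48]), 'gripper_width': np.float64(1.0), 'gripper_force': np.float64(0.0)}
d cm [-0.17 -0.26  8.87] w [-0.001 -0.001 -0.007]
```

Call:
drive_tool(plan=[{"dx": -0.1,"dy": -0.1,"dz": 3,"wx": 0,"wy": 0,"wz": 0},{"dx": -0.1,"dy": -0.1,"dz": 6,"wx": 0,"wy": 0,"wz": 0},{"dx": -0.1,"dy": -0.1,"dz": 8,"wx": 0,"wy": 0,"wz": 0},{"dx": -0.1,"dy": -0.1,"dz": 8.9,"wx": 0,"wy": 0,"wz": 0},{"dx": -0.1,"dy": -0.1,"dz": 8.9,"wx": 0,"wy": 0,"wz": 0},{"dx": -0.1,"dy": -0.1,"dz": 8.9,"wx": 0,"wy": 0,"wz": 0},{"dx": -0.1,"dy": -0.1,"dz": 8.9,"wx": 0,"wy": 0,"wz": 0},{"dx": -0.1,"dy": -0.1,"dz": 8.9,"wx": 0,"wy": 0,"wz": 0}])

```text
clock: 9.0
ee_pos: [416.5, 247.1, 81.1]
orientation: [-3.14, -0.001, -0.089]
contact_force: [-0.1, 0.4, -0.3]
gripper_width: 1.001
gripper_force: 0.0
```

Call:
drive_tool(plan=[{"dx": 0,"dy": 0,"dz": 0,"wx": 0,"wy": 0,"wz": 0},{"dx": 0,"dy": 0,"dz": 0,"wx": 0,"wy": 0,"wz": 0},{"dx": 0,"dy": 0,"dz": 0,"wx": 0,"wy": 0,"wz": 0},{"dx": 0,"dy": 0,"dz": 0,"wx": 0,"wy": 0,"wz": 0},{"dx": 0,"dy": 0,"dz": 0,"wx": 0,"wy": 0,"wz": 0},{"dx": 0,"dy": 0,"dz": 0,"wx": 0,"wy": 0,"wz": 0},{"dx": 0,"dy": 0,"dz": 0,"wx": 0,"wy": 0,"wz": 0},{"dx": 0,"dy": 0,"dz": 0,"wx": 0,"wy": 0,"wz": 0}], claw=255, grip_force=25)

```text
clock: 9.8
ee_pos: [416.1, 246.9, 80.2]
orientation: [-3.141, -0.0, -0.089]
contact_force: [-2.3, 0.8, 2.3]
gripper_width: 0.276
gripper_force: 28.8
```

```bash
python3 -c "
from h import *
st()
r,a=140.2,.179
for q in np.arange(.1,1.75,.1): print(round(q,2),((r*np.cos(a)-r*np.cos(a+q))/10).round(2),(-(r*np.sin(a+q)-r*np.sin(a))/10).round(2))"
```

```text
{'clock': np.float64(9.8), 'ee_pos': array([416.08, 246.93,  80.16]), 'orientation': array([-3.14, -0.  , -0.09]), 'contact_force': array([-2.29,  0.76,  2.31]), 'gripper_width': np.float64(0.28), 'gripper_force': np.float64(28.79)}
0.1 0.32 -1.36
0.2 0.77 -2.69
0.3 1.35 -3.97
0.4 2.06 -5.18
0.5 2.89 -6.31
0.6 3.82 -7.35
0.7 4.85 -8.3
0.8 5.97 -9.14
0.9 7.18 -9.86
1.0 8.44 -10.46
1.1 9.76 -10.93
1.2 11.12 -11.27
1.3 12.51 -11.46
1.4 13.91 -11.52
1.5 15.31 -11.44
1.6 16.69 -11.22
1.7 18.05 -10.86
```

Pinched at 23.5 mm opening. Now I'll follow the arc.

Call:
drive_tool(plan=[{"dx": 0.32,"dy": 0,"dz": -1.36,"wx": 0,"wy": 0,"wz": 0},{"dx": 0.77,"dy": 0,"dz": -2.7,"wx": 0,"wy": 0,"wz": 0},{"dx": 1.35,"dy": 0,"dz": -4,"wx": 0,"wy": 0,"wz": 0},{"dx": 2.06,"dy": 0,"dz": -5.2,"wx": 0,"wy": 0,"wz": 0},{"dx": 2.9,"dy": 0,"dz": -6.3,"wx": 0,"wy": 0,"wz": 0},{"dx": 3.8,"dy": 0,"dz": -7.35,"wx": 0,"wy": 0,"wz": 0},{"dx": 4.85,"dy": 0,"dz": -8.3,"wx": 0,"wy": 0,"wz": 0},{"dx": 6,"dy": 0,"dz": -9.15,"wx": 0,"wy": 0,"wz": 0}])

```text
clock: 10.6
ee_pos: [475.0, 241.6, 171.1]
orientation: [-3.141, 0.003, -0.089]
contact_force: [-0.6, 4.1, -3.1]
gripper_width: 0.276
gripper_force: 27.9
```

Call:
drive_tool(plan=[{"dx": 1.2,"dy": 0,"dz": -0.7,"wx": 0,"wy": 0,"wz": 0},{"dx": 2.4,"dy": 0,"dz": -1.3,"wx": 0,"wy": 0,"wz": 0},{"dx": 3.8,"dy": 0,"dz": -1.8,"wx": 0,"wy": 0,"wz": 0},{"dx": 5.1,"dy": 0,"dz": -2.1,"wx": 0,"wy": 0,"wz": 0},{"dx": 6.5,"dy": 0,"dz": -2.3,"wx": 0,"wy": 0,"wz": 0},{"dx": 7.9,"dy": 0,"dz": -2.35,"wx": 0,"wy": 0,"wz": 0},{"dx": 9.3,"dy": 0,"dz": -2.3,"wx": 0,"wy": 0,"wz": 0},{"dx": 10.7,"dy": 0,"dz": -2.1,"wx": 0,"wy": 0,"wz": 0}])

```text
clock: 11.4
ee_pos: [582.4, 231.9, 192.2]
orientation: [3.142, 0.001, -0.089]
contact_force: [-2.1, 2.5, 0.7]
gripper_width: 0.276
gripper_force: 30.0
```

```bash
python3 -c "
from h import *
h=np.array([553.8,235.9,50]); s=bot.state(); st()
d=s['ee_pos']-[0,0,6]-h; x=d[:2]@[np.cos(.083),-np.sin(.083)]
print('q',np.arctan2(d[2],-x)-.179, np.hypot(d[2],x))"
```

```text
{'clock': np.float64(11.4), 'ee_pos': array([582.38, 231.93, 192.22]), 'orientation': array([ 3.14,  0.  , -0.09]), 'contact_force': array([-2.07,  2.52,  0.7 ]), 'gripper_width': np.float64(0.28), 'gripper_force': np.float64(30.01)}
q 1.6002370421809349 139.23840118174172
```

Call:
drive_tool(plan=[{"dx": 0.7,"dy": 0,"dz": 0.15,"wx": 0,"wy": 0,"wz": 0},{"dx": 1.5,"dy": 0,"dz": 0.4,"wx": 0,"wy": 0,"wz": 0},{"dx": 1.7,"dy": 0,"dz": 0.5,"wx": 0,"wy": 0,"wz": 0},{"dx": 1.7,"dy": 0,"dz": 0.5,"wx": 0,"wy": 0,"wz": 0},{"dx": 1.7,"dy": 0,"dz": 0.5,"wx": 0,"wy": 0,"wz": 0},{"dx": 1.7,"dy": 0,"dz": 0.5,"wx": 0,"wy": 0,"wz": 0},{"dx": 1.7,"dy": 0,"dz": 0.5,"wx": 0,"wy": 0,"wz": 0},{"dx": 1.7,"dy": 0,"dz": 0.5,"wx": 0,"wy": 0,"wz": 0}])

```text
clock: 12.2
ee_pos: [599.3, 230.4, 187.6]
orientation: [-3.141, -0.0, -0.089]
contact_force: [1.7, 1.6, 0.4]
gripper_width: 0.277
gripper_force: 30.6
```

Call:
drive_tool(plan=[{"dx": 0,"dy": 0,"dz": 0,"wx": 0,"wy": 0,"wz": 0},{"dx": 0,"dy": 0,"dz": 0,"wx": 0,"wy": 0,"wz": 0},{"dx": 0,"dy": 0,"dz": 0,"wx": 0,"wy": 0,"wz": 0},{"dx": 0,"dy": 0,"dz": 0,"wx": 0,"wy": 0,"wz": 0},{"dx": 0,"dy": 0,"dz": 0,"wx": 0,"wy": 0,"wz": 0},{"dx": 0,"dy": 0,"dz": -2,"wx": 0,"wy": 0,"wz": 0},{"dx": 0,"dy": 0,"dz": -5,"wx": 0,"wy": 0,"wz": 0},{"dx": 0,"dy": 0,"dz": -7,"wx": 0,"wy": 0,"wz": 0}], claw=0)

```text
clock: 13.0
ee_pos: [599.7, 230.3, 259.7]
orientation: [-3.141, -0.002, -0.089]
contact_force: [0.1, -0.1, 0.5]
gripper_width: 1.0
gripper_force: 0.0
```

```bash
python3 -c "
from h import *
b=np.array([504,240]); u=np.array([np.cos(.083),-np.sin(.083)])
st(); go((*(b-80*u),255),-.083)"
```

```text
{'clock': np.float64(13.0), 'ee_pos': array([599.71, 230.25, 259.65]), 'orientation': array([-3.14, -0.  , -0.09]), 'contact_force': array([ 0.09, -0.13,  0.52]), 'gripper_width': np.float64(1.0), 'gripper_force': np.float64(0.0)}
d cm [-17.62  -0.08   0.43] w [-0.    -0.002 -0.006]
```

Call:
drive_tool(plan=[{"dx": -4,"dy": 0,"dz": 0,"wx": 0,"wy": 0,"wz": 0},{"dx": -8.5,"dy": 0,"dz": 0,"wx": 0,"wy": 0,"wz": 0},{"dx": -13,"dy": 0,"dz": 0,"wx": 0,"wy": 0,"wz": 0},{"dx": -17.6,"dy": 0,"dz": 1,"wx": 0,"wy": 0,"wz": 0},{"dx": -17.6,"dy": 0,"dz": 4,"wx": 0,"wy": 0,"wz": 0},{"dx": -17.6,"dy": 0,"dz": 8,"wx": 0,"wy": 0,"wz": 0},{"dx": -17.6,"dy": 0,"dz": 11,"wx": 0,"wy": 0,"wz": 0},{"dx": -17.6,"dy": 0,"dz": 11,"wx": 0,"wy": 0,"wz": 0}], claw=255)

```text
clock: 13.8
ee_pos: [421.7, 244.1, 143.9]
orientation: [3.136, 0.006, -0.089]
contact_force: [-0.5, -0.1, -0.8]
gripper_width: 0.001
gripper_force: 0.0
```

```bash
python3 -c "
from h import *
b=np.array([504,240]); u=np.array([np.cos(.083),-np.sin(.083)])
st(); go((*(b-80*u),103),-.083); go((*(b-8*u),103),-.083)
import cv2
t=viewer.grab_frame('scene')[:,:,::-1][170:290,320:480]
cv2.imwrite('pics/f.png',cv2.resize(t,None,fx=5,fy=5,interpolation=cv2.INTER_CUBIC))"
```

```text
{'clock': np.float64(13.8), 'ee_pos': array([421.67, 244.1 , 143.93]), 'orientation': array([ 3.14,  0.01, -0.09]), 'contact_force': array([-0.55, -0.1 , -0.79]), 'gripper_width': np.float64(0.0), 'gripper_force': np.float64(0.0)}
d cm [ 0.26 -0.3   4.09] w [ 0.006  0.006 -0.006]
d cm [ 7.46 -0.34  4.05] w [ 0.006  0.006 -0.006]
```

View pics/f.png

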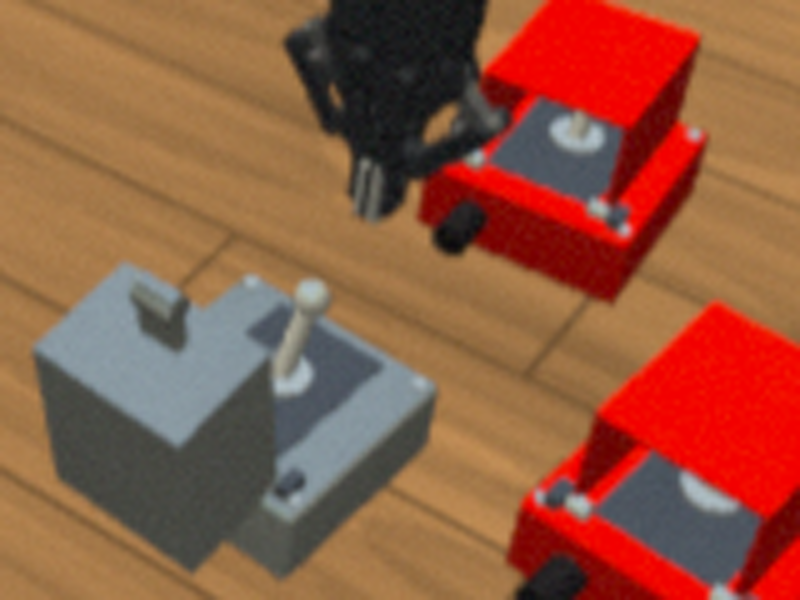

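The cover stands open and the toggle ball is visible at crop (312,297). It still leans to the robot's side, with the closed fingers short of it.

Call:
drive_tool(plan=[{"dx": 0,"dy": -0.3,"dz": 3,"wx": 0,"wy": 0,"wz": 0},{"dx": 0.2,"dy": -0.3,"dz": 4.1,"wx": 0,"wy": 0,"wz": 0},{"dx": 1,"dy": -0.3,"dz": 4.1,"wx": 0,"wy": 0,"wz": 0},{"dx": 2.2,"dy": -0.3,"dz": 4.1,"wx": 0,"wy": 0,"wz": 0},{"dx": 3.4,"dy": -0.3,"dz": 4.1,"wx": 0,"wy": 0,"wz": 0},{"dx": 4.6,"dy": -0.3,"dz": 4.1,"wx": 0,"wy": 0,"wz": 0},{"dx": 5.6,"dy": -0.3,"dz": 4.1,"wx": 0,"wy": 0,"wz": 0},{"dx": 6.6,"dy": -0.3,"dz": 4.1,"wx": 0,"wy": 0,"wz": 0}])

```text
clock: 14.65
ee_pos: [491.0, 242.9, 106.6]
orientation: [-3.141, 0.0, -0.089]
contact_force: [-3.4, 0.5, -1.4]
gripper_width: 0.001
gripper_force: 1.6
```

Call:
drive_tool(plan=[{"dx": 0.3,"dy": 0,"dz": 0,"wx": 0,"wy": 0,"wz": 0},{"dx": 0.5,"dy": 0,"dz": 0,"wx": 0,"wy": 0,"wz": 0},{"dx": 0.7,"dy": 0,"dz": 0,"wx": 0,"wy": 0,"wz": 0},{"dx": 0.9,"dy": 0,"dz": 0,"wx": 0,"wy": 0,"wz": 0},{"dx": 1.1,"dy": 0,"dz": 0,"wx": 0,"wy": 0,"wz": 0},{"dx": 1.1,"dy": 0,"dz": 0,"wx": 0,"wy": 0,"wz": 0},{"dx": 1.1,"dy": 0,"dz": 0,"wx": 0,"wy": 0,"wz": 0},{"dx": 1.1,"dy": 0,"dz": 0,"wx": 0,"wy": 0,"wz": 0}])

```text
clock: 15.45
ee_pos: [494.7, 242.3, 105.7]
orientation: [3.14, 0.012, -0.09]
contact_force: [-26.8, 4.3, 15.3]
gripper_width: -0.003
gripper_force: 14.3
```

Call:
drive_tool(plan=[{"dx": -2,"dy": 0,"dz": 0,"wx": 0,"wy": 0,"wz": 0},{"dx": -4,"dy": 0,"dz": -2,"wx": 0,"wy": 0,"wz": 0},{"dx": -4,"dy": 0,"dz": -6,"wx": 0,"wy": 0,"wz": 0},{"dx": -4,"dy": 0,"dz": -10,"wx": 0,"wy": 0,"wz": 0},{"dx": -4,"dy": 0,"dz": -14,"wx": 0,"wy": 0,"wz": 0},{"dx": -4,"dy": 0,"dz": -16,"wx": 0,"wy": 0,"wz": 0},{"dx": -4,"dy": 0,"dz": -16,"wx": 0,"wy": 0,"wz": 0},{"dx": -4,"dy": 0,"dz": -16,"wx": 0,"wy": 0,"wz": 0}])

```text
clock: 16.25
ee_pos: [461.4, 245.8, 266.6]
orientation: [-3.141, -0.001, -0.089]
contact_force: [-0.7, -0.1, -0.5]
gripper_width: -0.001
gripper_force: 0.0
```

```bash
python3 -c "
from h import *
st(); go((602,230.6,262),-.083)
import cv2
t=viewer.grab_frame('scene')[:,:,::-1][170:290,320:480]
cv2.imwrite('pics/g.png',cv2.resize(t,None,fx=5,fy=5,interpolation=cv2.INTER_CUBIC))"
```

```text
{'clock': np.float64(16.25), 'ee_pos': array([461.4 , 245.8 , 266.65]), 'orientation': array([-3.14, -0.  , -0.09]), 'contact_force': array([-0.66, -0.06, -0.51]), 'gripper_width': np.float64(-0.0), 'gripper_force': np.float64(0.0)}
d cm [14.14  0.27  0.48] w [-0.001 -0.001 -0.006]
```

View pics/g.png

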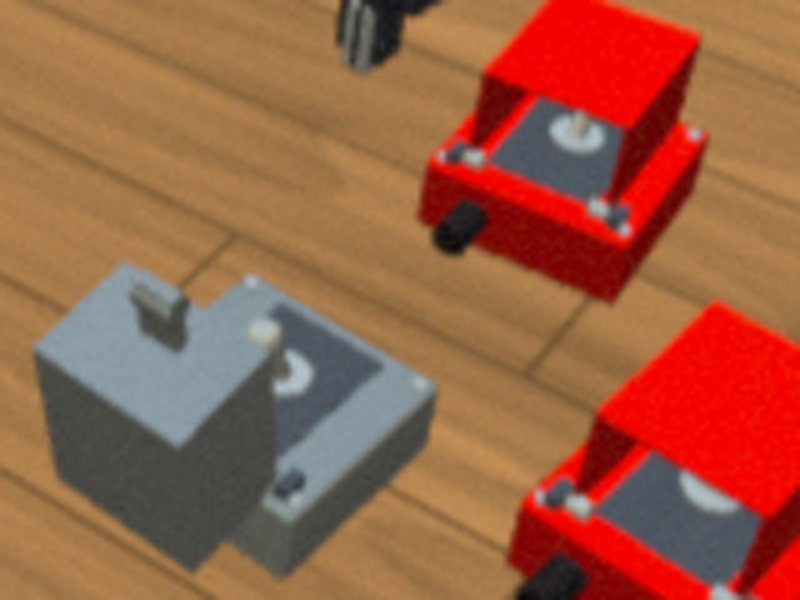

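The toggle is over: the ball is now at crop (265,332), leaning to the hinge's side. Next I'll pinch the open tab.

Call:
drive_tool(plan=[{"dx": 4,"dy": 0.2,"dz": 0,"wx": 0,"wy": 0,"wz": 0},{"dx": 8,"dy": 0.2,"dz": 0,"wx": 0,"wy": 0,"wz": 0},{"dx": 12,"dy": 0.2,"dz": 0.3,"wx": 0,"wy": 0,"wz": 0},{"dx": 14.1,"dy": 0.2,"dz": 0.5,"wx": 0,"wy": 0,"wz": 0},{"dx": 14.1,"dy": 0.2,"dz": 0.5,"wx": 0,"wy": 0,"wz": 0},{"dx": 14.1,"dy": 0.2,"dz": 3,"wx": 0,"wy": 0,"wz": 0},{"dx": 14.1,"dy": 0.2,"dz": 6,"wx": 0,"wy": 0,"wz": 0},{"dx": 14.1,"dy": 0.2,"dz": 7.7,"wx": 0,"wy": 0,"wz": 0}], claw=0)

```text
clock: 17.1
ee_pos: [599.7, 230.7, 185.9]
orientation: [3.139, 0.004, -0.089]
contact_force: [-0.4, -0.5, -0.4]
gripper_width: 1.005
gripper_force: 0.0
```

Call:
drive_tool(plan=[{"dx": 0,"dy": 0,"dz": 0,"wx": 0,"wy": 0,"wz": 0},{"dx": 0,"dy": 0,"dz": 0,"wx": 0,"wy": 0,"wz": 0},{"dx": 0,"dy": 0,"dz": 0,"wx": 0,"wy": 0,"wz": 0},{"dx": 0,"dy": 0,"dz": 0,"wx": 0,"wy": 0,"wz": 0},{"dx": 0,"dy": 0,"dz": 0,"wx": 0,"wy": 0,"wz": 0},{"dx": 0,"dy": 0,"dz": 0,"wx": 0,"wy": 0,"wz": 0},{"dx": 0,"dy": 0,"dz": 0,"wx": 0,"wy": 0,"wz": 0},{"dx": 0,"dy": 0,"dz": 0,"wx": 0,"wy": 0,"wz": 0}], claw=255, grip_force=25)

```text
clock: 17.9
ee_pos: [601.8, 230.3, 191.2]
orientation: [3.141, -0.002, -0.089]
contact_force: [-2.8, -4.8, 6.5]
gripper_width: 0.271
gripper_force: 28.9
```

```bash
python3 -c "
from h import *
h=np.array([553.8,235.9,50]); s=bot.state(); st()
d=s['ee_pos']-[0,0,6]-h; x=d[:2]@[np.cos(.083),-np.sin(.083)]
print('q',np.arctan2(d[2],-x)-.179, np.hypot(d[2],x))
r,a=140.2,.179+1.75
for q in np.arange(.1,1.76,.1): print(round(q,2),((r*np.cos(a)-r*np.cos(a-q))/10).round(2),(-(r*np.sin(a-q)-r*np.sin(a))/10).round(2))"
```

```text
{'clock': np.float64(17.9), 'ee_pos': array([601.79, 230.28, 191.18]), 'orientation': array([ 3.14, -0.  , -0.09]), 'contact_force': array([-2.85, -4.84,  6.48]), 'gripper_width': np.float64(0.27), 'gripper_force': np.float64(28.87)}
q 1.7348937937127051 143.54385339599594
0.1 -1.34 -0.43
0.2 -2.71 -0.71
0.3 -4.1 -0.87
0.4 -5.5 -0.88
0.5 -6.9 -0.75
0.6 -8.27 -0.48
0.7 -9.61 -0.08
0.8 -10.91 0.46
0.9 -12.15 1.12
1.0 -13.31 1.9
1.1 -14.39 2.79
1.2 -15.37 3.79
1.3 -16.25 4.88
1.4 -17.02 6.05
1.5 -17.66 7.3
1.6 -18.18 8.6
1.7 -18.57 9.95
```

Call:
drive_tool(plan=[{"dx": -1.35,"dy": 0,"dz": -0.4,"wx": 0,"wy": 0,"wz": 0},{"dx": -2.7,"dy": 0,"dz": -0.7,"wx": 0,"wy": 0,"wz": 0},{"dx": -4.1,"dy": 0,"dz": -0.85,"wx": 0,"wy": 0,"wz": 0},{"dx": -5.5,"dy": 0,"dz": -0.9,"wx": 0,"wy": 0,"wz": 0},{"dx": -6.9,"dy": 0,"dz": -0.75,"wx": 0,"wy": 0,"wz": 0},{"dx": -8.3,"dy": 0,"dz": -0.5,"wx": 0,"wy": 0,"wz": 0},{"dx": -9.6,"dy": 0,"dz": -0.1,"wx": 0,"wy": 0,"wz": 0},{"dx": -10.9,"dy": 0,"dz": 0.45,"wx": 0,"wy": 0,"wz": 0}])

```text
clock: 18.7
ee_pos: [493.0, 240.1, 186.1]
orientation: [3.141, -0.002, -0.089]
contact_force: [-0.2, -4.6, 2.2]
gripper_width: 0.27
gripper_force: 29.3
```

Call:
drive_tool(plan=[{"dx": -1.25,"dy": 0,"dz": 0.65,"wx": 0,"wy": 0,"wz": 0},{"dx": -2.4,"dy": 0,"dz": 1.45,"wx": 0,"wy": 0,"wz": 0},{"dx": -3.5,"dy": 0,"dz": 2.35,"wx": 0,"wy": 0,"wz": 0},{"dx": -4.45,"dy": 0,"dz": 3.35,"wx": 0,"wy": 0,"wz": 0},{"dx": -5.35,"dy": 0,"dz": 4.4,"wx": 0,"wy": 0,"wz": 0},{"dx": -6.1,"dy": 0,"dz": 5.6,"wx": 0,"wy": 0,"wz": 0},{"dx": -6.75,"dy": 0,"dz": 6.85,"wx": 0,"wy": 0,"wz": 0},{"dx": -7.25,"dy": 0,"dz": 8.15,"wx": 0,"wy": 0,"wz": 0}])

```text
clock: 19.5
ee_pos: [419.0, 246.7, 102.9]
orientation: [3.141, 0.002, -0.089]
contact_force: [-3.4, -2.2, 1.2]
gripper_width: 0.277
gripper_force: 32.1
```

```bash
python3 -c "
from h import *
st(); go((416.1,246.9,83),-.089)"
```

```text
{'clock': np.float64(19.5), 'ee_pos': array([419.04, 246.72, 102.93]), 'orientation': array([ 3.14,  0.  , -0.09]), 'contact_force': array([-3.38, -2.24,  1.22]), 'gripper_width': np.float64(0.28), 'gripper_force': np.float64(32.15)}
d cm [-0.29  0.01  1.99] w [ 0.001  0.002 -0.   ]
```

Lower the rest of the way, then release (the spring holds it shut) and rise.

Call:
drive_tool(plan=[{"dx": -0.2,"dy": 0,"dz": 0.8,"wx": 0,"wy": 0,"wz": 0},{"dx": -0.3,"dy": 0,"dz": 1.4,"wx": 0,"wy": 0,"wz": 0},{"dx": -0.3,"dy": 0,"dz": 1.9,"wx": 0,"wy": 0,"wz": 0},{"dx": -0.3,"dy": 0,"dz": 2,"wx": 0,"wy": 0,"wz": 0},{"dx": -0.3,"dy": 0,"dz": 2,"wx": 0,"wy": 0,"wz": 0},{"dx": -0.3,"dy": 0,"dz": 2,"wx": 0,"wy": 0,"wz": 0},{"dx": -0.3,"dy": 0,"dz": 2,"wx": 0,"wy": 0,"wz": 0},{"dx": -0.3,"dy": 0,"dz": 2,"wx": 0,"wy": 0,"wz": 0}])

```text
clock: 20.3
ee_pos: [414.5, 247.1, 82.4]
orientation: [3.14, 0.006, -0.09]
contact_force: [-12.0, 1.8, 1.4]
gripper_width: 0.275
gripper_force: 33.3
```

Call:
drive_tool(plan=[{"dx": 0,"dy": 0,"dz": 0,"wx": 0,"wy": 0,"wz": 0},{"dx": 0,"dy": 0,"dz": 0,"wx": 0,"wy": 0,"wz": 0},{"dx": 0,"dy": 0,"dz": 0,"wx": 0,"wy": 0,"wz": 0},{"dx": 0,"dy": 0,"dz": 0,"wx": 0,"wy": 0,"wz": 0},{"dx": 0,"dy": 0,"dz": 0,"wx": 0,"wy": 0,"wz": 0},{"dx": -1,"dy": 0,"dz": -3,"wx": 0,"wy": 0,"wz": 0},{"dx": -3,"dy": 0,"dz": -8,"wx": 0,"wy": 0,"wz": 0},{"dx": -6,"dy": 0,"dz": -12,"wx": 0,"wy": 0,"wz": 0}], claw=0)

```text
clock: 21.1
ee_pos: [360.3, 252.5, 202.2]
orientation: [3.141, -0.001, -0.09]
contact_force: [0.3, 2.3, 1.0]
gripper_width: 1.001
gripper_force: 0.0
```

Call:
drive_tool(plan=[{"dx": -3,"dy": 2,"dz": -4,"wx": 0,"wy": 0,"wz": 0},{"dx": -3,"dy": 6,"dz": -4,"wx": 0,"wy": 0,"wz": 0},{"dx": -3,"dy": 10,"dz": -4,"wx": 0,"wy": 0,"wz": 0},{"dx": -3,"dy": 14,"dz": -4,"wx": 0,"wy": 0,"wz": 0},{"dx": -3,"dy": 18,"dz": -4,"wx": 0,"wy": 0,"wz": 0},{"dx": -3,"dy": 20,"dz": -4,"wx": 0,"wy": 0,"wz": 0},{"dx": -3,"dy": 20,"dz": -4,"wx": 0,"wy": 0,"wz": 0},{"dx": -3,"dy": 20,"dz": -4,"wx": 0,"wy": 0,"wz": 0}])

```text
clock: 21.9
ee_pos: [312.5, 56.0, 240.7]
orientation: [-3.141, -0.001, -0.09]
contact_force: [-0.1, -0.0, -0.4]
gripper_width: 1.001
gripper_force: 0.0
```

```bash
python3 -c "
from h import *
import cv2
st()
k=lambda t:cv2.resize(t,None,fx=5,fy=5,interpolation=cv2.INTER_CUBIC)
t=viewer.grab_frame('top')[:,:,::-1]; s=viewer.grab_frame('scene')[:,:,::-1]
a=k(t[190:270,365:497])[:300]; 
o=np.zeros((600,800,3),np.uint8); x=k(t[195:270,365:497]); o[:300,:640]=x[:300,:640]
y=k(s[205:265,330:410]); o[300:600,:400]=y; y=k(t[195:255,215:290]); o[300:600,410:785]=y
y=k(t[255:270,215:247]); o[225:300,640:800]=y; cv2.imwrite('pics/h.png',o)"
```

```text
{'clock': np.float64(21.9), 'ee_pos': array([312.5 ,  55.96, 240.68]), 'orientation': array([-3.14, -0.  , -0.09]), 'contact_force': array([-0.06, -0.04, -0.4 ]), 'gripper_width': np.float64(1.0), 'gripper_force': np.float64(0.0)}
```

View pics/h.png

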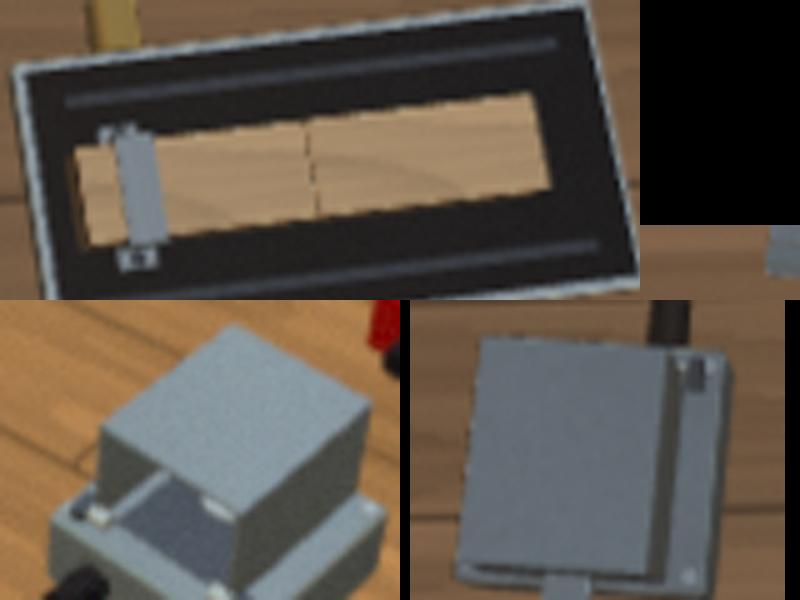

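The blocks are still butted. The hood's corner is at (229.4,202.6), the same as at the start, so the cover is shut. Handing in.

```bash
python3 -c "
from plant import bot
print(bot.sign_off())"
```

```text
the job is handed in; nothing more can be done
None
```

I handed the job in at about 22 s: in the final pictures the blocks are butted in line and the guard is shut. I saw the toggle over to the hinge side before the cover hid it. The sign-off returned no verdict.

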